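# Weigh a rough crystal on the two-pan balance

## Robot

A 6-joint arm with a two-finger parallel gripper is mounted at the origin on the work surface. World frame = base frame: x ahead of the robot, y to its left, z up, the work surface at z = 0. Lengths are in m, angles in rad, forces in N, time in s.
With the tool pointing down it reaches from about 0.425 to 1.125 m from the base axis. Payload 14.9 kg.
Tool frame: the origin (TCP) lies on the mounting face of the last link; the fingertips stand 191 mm ahead of it and the grasp point (between the pads) lies 172 mm ahead of it (nose_length is the distance from the TCP to the fingertips, in m); z points along the fingers, y is the direction in which the jaws open and shut (so a half turn about z gives the same grasp; the last joint's range is limited). The gripper opens to 91 mm and grips with 3 to 60 N. Pads are 32 mm wide; open, the fingers measure 118 mm over their backs; the gripper's body (76 mm by 178 mm) begins 60 mm behind the grasp point.
Start: joints at [1.268, 0.379, 1.734, -0, 1.028, -0.033], TCP at [0.187, 0.675, 0.405] pointing down, gripper open.
Joint ranges: [-2.77, 2.77], [-0.74, 2.19], [0, 2.66], [-1.06, 4.2], [0.31, 2.87], [-3.08, 3.08]. Speed limits (rad/s): [1.89, 1.89, 2.39, 3.14, 3.14, 3.14].

## Interface

Orientations are given as a rotation vector (axis times angle).
In Python, from station import * gives the robot as it stands.
- The arm moves only by the tool arm_command, never from a script. Its arguments are lists of equal length, an entry for each row: "dr": the turn, a rotation vector about the tool's x, y, z in degrees, a list of three; "offset": the shift along the tool's x, y, z in m, a list of three; "fingers": the opening, from 0 (shut) to 1 (fully open). In form: {"dr": [[rx, ry, rz], ...], "offset": [[tx, ty, tz], ...], "fingers": [fingers, ...]}. A call has 1 to 10 rows; each row shifts and turns the pose as measured when the row begins, along the tool's axes as they then stand; what a row does not reach is not made up. A row lasts 1/12 s, in which the tool goes at most 41.7 mm and 7.16 degrees, less where a joint would pass 70% of its speed; a pose out of reach is approached as far as the arm can. A call is refused whole if a number of a shift passes 0.0417 or a number of a turn 7.16, either way. A call with a gripper value outside its range is refused whole. The fingers move at their own pace and stop on an object; the grip force is fixed at half the most. Time passes only in rows, so rows that do not move let the fingers close. It gives the time, the measured TCP pose, the force and the opening at its end, in the units of the state.
- sense(): the state, without advancing time (a new reading comes with each control period).
- get_image(name): name is "scene" or "top" or "wrist"; returns a dict with "image" (400x640x3 uint8, red, green, blue), "z_map" (400x640 float32, m along the optical axis (not along the pixel's ray), 0 where there is no reading), "fx", "fy", "cx", "cy" (pixels), "cam_to_world" (4x4, takes a point from camera to world coordinates). Camera axes: x right, y down, z forward; pixel columns grow to the right and rows downward; lengths in m; the calibration is good to about 2 mm. A picture is of the moment at which its call begins.
- finish_job(): hands the job in, once; it reports no verdict.
Trained networks look in a picture, given as the dict that the camera call returned (one of the last four; its "shot" number tells which), for a name from the list of things; names that differ only in an ending like _2 or _b are one class to them, and where a whole thing is asked for, a point or a joint stands for the part that bears it (a point fixed in the world has none). Each returns a list of dicts, best first, with "p" (0 to 1); they miss things now and then, are a little off and sometimes report something else, mostly with a low value. They report only what shows in the picture. A call takes as long as a camera call.
- silhouettes(query, picture): "region" (400x640 bool, what is visible of it) and "uv" ([column, row] in pixels, amid what is visible of it).
- place_of(query, picture): "uv" ([column, row] in pixels: a listed point, or the origin of a listed thing).
The state is a dict: "time": time; "joint_pos": joint angles; "qd": joint speeds; "tau": joint torques, N m; "tcp_pos": TCP position; "ee_rot": TCP orientation; "ft_force": force on the tool from outside, world axes, zero at the start; "ft_torque": the same for the moment, N m; "width": finger opening in m.
Only numpy, scipy, OpenCV 4.12 (cv2) and the standard library are available. Lean on these libraries where they do the work, as an engineer would, in place of code of your own. Each camera call takes 0.05 s, during which the arm holds its last target. There are 200 camera calls.

## Task

The rough aquamarine crystal lies in one pan of the balance. Gently set weights from the wooden board (100 g, 50 g and two of 20 g) upright on the empty pan until the beam levels and the red pointer comes to rest in the green band at the middle of the dial. Leave the crystal as it lies, leave the weights you do not need standing on the board, and do not disturb the other things on the desk.

Things in the scene. Friction and masses are not known exactly. Their poses are not given: they have to be found in the camera images.
- balance: Cream two-pan bench balance, fixed. Origin under the centre of its case (130 x 330 x 60 mm high); its y axis points from the empty pan to the crystal's pan. On the middle stands a head, 45 (x) x 80 (y) mm, up to 236 mm high, with a dial on its +x and -x faces: red pointer, a tick for each 10 g out of balance (to 50 g either way), green band 15 g to either side of the middle.
- beam (a joint): Tilt of the beam, rad: 0 level, positive when the crystal is heavier (its pan down, pointer leaning to the crystal's side), negative when the weights are heavier. 0.004 rad for each gram out of balance, up to the stops at +0.20 and -0.20 (50 g or more). Damped; takes about 1.5 s to settle. The green band is -0.06 to +0.06.
- weightpan_centre (a point): Centre of the floor of the empty pan, where the weights go: flat round steel pan, inside radius 70 mm, lip 4 mm high, 130 mm from the beam's axle on the balance's -y side. It stays horizontal: 166 mm above the desk at its upper stop (the start), 140 mm when level, 114 mm at the lower stop, and sinks as it is loaded. Where on the pan a weight stands makes no difference.
- stonepan_centre (a point): Centre of the floor of the crystal's pan, an identical pan on the balance's +y side; at the start it is at its lower stop, 114 mm above the desk.
- crystal: Rough pale-blue six-sided crystal lying in its pan, 34 mm across the flats, about 65 mm long along its x axis; origin in the middle of its underside. Its mass is not known: between 113 and 177 g.
- board: Dark wooden board, fixed, 250 mm (x) x 74 mm (y) x 14 mm high, origin under its centre. The four weights stand in a row along its x axis, 58 mm apart, on flat green spots (no recesses), in any order.
- w100: 100 g brass weight: the largest. Round body 25 mm across and 22 mm high with a knob 14 mm across on top, 38 mm high overall. Origin at the centre of its underside, z up.
- w50: 50 g brass weight: body 20 mm across and 18 mm high, knob 11.6 mm across, 31 mm high overall. Origin at the centre of its underside, z up.
- w20a: 20 g brass weight: body 15 mm across and 14 mm high, knob 9.6 mm across, 25 mm high overall. Origin at the centre of its underside, z up.
- w20b: Second 20 g brass weight, the same as the first.
- calculator: Black desk calculator lying flat, 140 x 85 x 18 mm; origin under its centre. Not part of the job.
- loupe: Folded black pocket loupe, 70 x 32 x 16 mm, lying flat; origin under its lens. Not part of the job.
- gauge: Brass dial thickness gauge lying flat, about 165 mm long, dial 54 mm across and 15 mm high; origin under the dial. Not part of the job.
- plate: White china plate, 170 mm across, 16 mm high, with coloured rough stones on it up to about 32 mm high; origin under its centre. Not part of the job.

How it is judged:
By the outcome, as a careful person would: the job done as asked, in the order asked, and still so for the second after the job is handed in, with the robot touching nothing.
It also fails if it takes over 70 s, if anything falls off the work surface, if the arm or the gripper's body presses on something with over 40 N, if the wrist force passes 120 N, or if a joint passes its speed limit or range.

## Working session

There is one attempt and no reset: what is moved stays moved. The work goes in short steps, Python scripts to look and compute and a tool call to move; the robot and the scene stay as the last step left them, time stands still between calls to the robot, and variables do not carry over. Pictures are saved under pics/ and viewed, about 8 in all and at most 12, crops included, and the job is handed in when it is done.

Besides the shell and the picture viewer there is one more tool, called after "Request:" in YAML: its name, and indented under it one key for each argument. arm_command: Moves the arm, as the interface text tells. Its arguments: {"type":"object","properties":{"dr":{"type":"array","items":{"type":"array","items":{"type":"number"}}},"offset":{"type":"array","items":{"type":"array","items":{"type":"number"}}},"fingers":{"type":"array","items":{"type":"number"}}},"required":["dr","offset","fingers"]}

```bash
mkdir -p pics
cat > h.py <<'E'
from station import *
import numpy as np, cv2
def world(im,u,v,z=None):
    T=np.array(im["cam_to_world"]); d=im["z_map"][int(round(v)),int(round(u))]
    r=np.array([(u-im["cx"])/im["fx"],(v-im["cy"])/im["fy"],1.])
    if z is None: p=r*d
    else:
        R=T[:3,:3]@r; p=r*((z-T[2,3])/R[2])
    return T[:3,:3]@p+T[:3,3]
def save(im,n,crop=None,s=1):
    a=im["image"]
    if crop: a=a[crop[1]:crop[3],crop[0]:crop[2]]
    cv2.imwrite("pics/"+n,cv2.resize(a[:,:,::-1],None,fx=s,fy=s,interpolation=cv2.INTER_CUBIC))
E
python3 - <<'E'
from h import *
s=sense(); print(s)
a=get_image("scene");b=get_image("top")
cv2.imwrite("pics/a.png",cv2.resize(np.vstack([a["image"],b["image"]])[:,:,::-1],(480,600)))
save(b,"b.png",s=1.25)
for n in ["balance","weightpan_centre","stonepan_centre","crystal","board","w100","w50","w20a"]:
    for r in place_of(n,b)[:3]:
        u,v=r["uv"]; print(n,round(r["p"],2),np.round(r["uv"],1),world(b,u,v).round(3))
E
```

```text
{'time': 0.0, 'joint_pos': array([ 1.26772271e+00,  3.79391823e-01,  1.73476998e+00, -6.03698433e-06,
        1.02849951e+00, -3.33103204e-02]), 'qd': array([-0.00013227,  0.00048233, -0.00192336, -0.00030219,  0.00100965,
        0.00135256]), 'tau': array([-2.80307126e-03, -7.63704658e+01, -4.34386075e+01,  6.49995916e-02,
        4.22905153e-02, -6.49293884e-05]), 'tcp_pos': array([0.1865097 , 0.67450294, 0.4041052 ]), 'ee_rot': array([-4.22431213e-01, -3.11288637e+00,  1.65623115e-03]), 'ft_force': array([-0.34081124,  0.09625216,  0.11618137]), 'ft_torque': array([-0.02196063,  0.00540754,  0.03971146]), 'width': 0.0914405790025379}
balance 0.76 [313.2 203.4] [0.572 0.059 0.107]
weightpan_centre 0.56 [358.6 182. ] [ 0.619 -0.063  0.166]
stonepan_centre 0.74 [265.7 200.5] [0.572 0.185 0.15 ]
crystal 0.68 [263.4 201.6] [0.569 0.192 0.146]
board 0.91 [437.  230.3] [ 0.509 -0.304  0.012]
w100 0.57 [439.6 201.8] [ 0.59  -0.309  0.036]
w100 0.38 [438.8 220.5] [ 0.533 -0.302  0.046]
w50 0.57 [439.6 201.8] [ 0.59  -0.309  0.036]
w50 0.38 [438.8 220.5] [ 0.533 -0.302  0.046]
w20a 0.34 [435.1 242.4] [ 0.474 -0.297  0.01 ]
w20a 0.32 [260.  200.2] [0.572 0.2   0.151]
```

View pics/b.png

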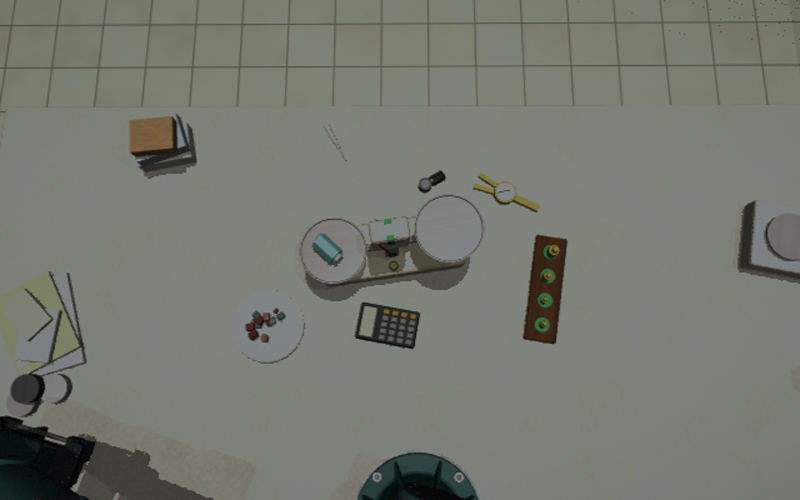

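View pics/a.png

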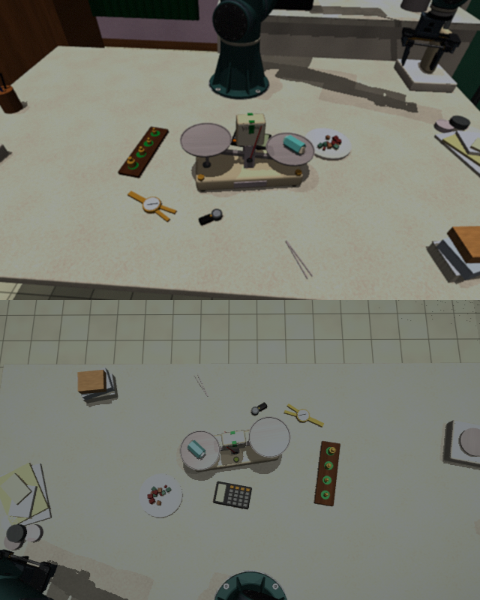

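```bash
cat >> h.py <<'E'
from scipy.spatial.transform import Rotation as Ro
def cloud(im):
    v,u=np.mgrid[:400,:640]; d=im["z_map"]
    P=np.stack([(u-im["cx"])/im["fx"]*d,(v-im["cy"])/im["fy"]*d,d],-1)
    T=np.array(im["cam_to_world"]); return P@T[:3,:3].T+T[:3,3]
def to(x,y,z,jaw=None):
    """tool-frame shift to TCP (x,y,z), turn needed about tool z so that jaw (tool y) lies along jaw deg"""
    s=sense(); R=Ro.from_rotvec(s["ee_rot"]).as_matrix()
    d=R.T@(np.array([x,y,z])-s["tcp_pos"])
    j=np.degrees(np.arctan2(R[1,1],R[0,1]))
    tilt=R.T@np.array([0,0,-1.])
    out="t=%.2f shift %s jaw %.2f down-in-tool %s"%(s["time"],d.round(4),j,tilt.round(4))
    if jaw is not None: out+=" turn z %.2f"%(-((jaw-j+90)%180-90))
    print(out)
E
python3 - <<'E'
from h import *
b=get_image("top"); C=cloud(b)
m=(C[...,0]>.35)&(C[...,0]<.68)&(C[...,1]<-.24)&(C[...,1]>-.37)
bd=m&(C[...,2]>.008)&(C[...,2]<.05)
r=cv2.minAreaRect(C[bd][:,:2].astype(np.float32)*1000); print("board",r)
n,l,st,_=cv2.connectedComponentsWithStats((m&(C[...,2]>.022)).astype(np.uint8))
for i in range(1,n):
    q=C[l==i]; print(len(q),q.mean(0).round(3),q[:,2].max().round(4),np.ptp(q,axis=0).round(3))
# pans
for a,zz in (("wp",(.155,.175)),):
    k=(C[...,0]>.5)&(C[...,0]<.72)&(C[...,1]<.03)&(C[...,1]>-.16)&(C[...,2]>zz[0])&(C[...,2]<zz[1])
    print(a,cv2.minEnclosingCircle(C[k][:,:2].astype(np.float32)),np.median(C[k],0))
k=(C[...,0]>.45)&(C[...,0]<.7)&(C[...,1]>.09)&(C[...,1]<.3)&(C[...,2]>.105)&(C[...,2]<.122)
print(cv2.minEnclosingCircle(C[k][:,:2].astype(np.float32)),np.median(C[k],0))
k=(C[...,0]>.45)&(C[...,0]<.75)&(C[...,1]>-.05)&(C[...,1]<.15)&(C[...,2]>.225)
print("head",cv2.minAreaRect(C[k][:,:2].astype(np.float32)*1000),C[k][:,2].max())
to(.5,.25,.485); to(.5,-.28,.40,85)
E
```

```text
board ((502.206298828125, -300.8099365234375), (82.06187438964844, 293.65478515625), 82.5969009399414)
63 [ 0.595 -0.316  0.039] 0.0554 [0.024 0.024 0.032]
41 [ 0.536 -0.302  0.035] 0.0502 [0.018 0.019 0.028]
1 [ 0.488 -0.277  0.022] 0.0223 [0. 0. 0.]
22 [ 0.481 -0.292  0.031] 0.0399 [0.012 0.013 0.016]
1 [ 0.491 -0.321  0.022] 0.0223 [0. 0. 0.]
25 [ 0.424 -0.287  0.032] 0.0405 [0.011 0.013 0.018]
wp ((0.6130993366241455, -0.0514250323176384), 0.08676110208034515) [ 0.61843552 -0.06375352  0.16592473]
((0.5805285573005676, 0.18845291435718536), 0.07482105493545532) [0.57731679 0.18197887 0.11440062]
head ((597.11865234375, 62.06163024902344), (51.204891204833984, 79.44861602783203), 8.555343627929688) 0.24262642335856244
t=0.55 shift [-0.4153 -0.3258 -0.0803] jaw 74.54 down-in-tool [-0.  0.  1.]
t=0.55 shift [-0.5566 -0.8366  0.0047] jaw 74.54 down-in-tool [-0.  0.  1.] turn z -10.46
```

Request:
arm_command:
  dr:
    - [0,0,0]
    - [0,0,0]
  offset:
    - [0,0,-0.04]
    - [0,0,-0.04]
  fingers: [0.5,0.5]

```text
time: 0.72
tcp_pos: [0.1862, 0.6734, 0.4777]
ee_rot: [-0.422, -3.111, 0.021]
ft_force: [-0.9, 0.1, 1.0]
width: 0.0807
```

Request:
arm_command:
  dr:
    - [0,0,0]
    - [0,0,0]
    - [0,0,0]
    - [0,0,0]
    - [0,0,0]
    - [0,0,0]
    - [0,0,0]
    - [0,0,0]
    - [0,0,0]
    - [0,0,0]
  offset:
    - [-0.032,-0.025,0]
    - [-0.032,-0.025,0]
    - [-0.032,-0.025,0]
    - [-0.032,-0.025,0]
    - [-0.032,-0.025,0]
    - [-0.032,-0.025,0]
    - [-0.032,-0.025,0]
    - [-0.032,-0.025,0]
    - [-0.032,-0.025,0]
    - [-0.032,-0.025,0]
  fingers: [0.5,0.5,0.5,0.5,0.5,0.5,0.5,0.5,0.5,0.5]

```text
time: 1.55
tcp_pos: [0.4307, 0.3426, 0.4897]
ee_rot: [0.407, 3.112, 0.005]
ft_force: [1.4, 0.4, 0.4]
width: 0.0455
```

Request:
arm_command:
  dr:
    - [0,0,0]
    - [0,0,0]
    - [0,0,0]
    - [0,0,0]
    - [0,0,0]
    - [0,0,0]
    - [0,0,0]
    - [0,0,0]
    - [0,0,0]
    - [0,0,0]
  offset:
    - [-0.032,-0.025,0]
    - [-0.032,-0.025,0]
    - [-0.032,-0.025,0]
    - [-0.0107,-0.0386,0]
    - [-0.0107,-0.0386,0]
    - [-0.0107,-0.0386,0]
    - [-0.0107,-0.0386,0]
    - [-0.0107,-0.0386,0]
    - [-0.0107,-0.0386,0]
    - [-0.0107,-0.0386,0]
  fingers: [0.5,0.5,0.5,0.5,0.5,0.5,0.5,0.5,0.5,0.5]

```text
time: 2.38
tcp_pos: [0.509, -0.0496, 0.491]
ee_rot: [0.406, 3.106, 0.009]
ft_force: [0.6, 0.1, 0.5]
width: 0.0459
```

```bash
python3 -c "
from h import *
to(.53,-.28,.42,80.4)"
```

```text
t=2.38 shift [-0.0789 -0.2177  0.0702] jaw 75.11 down-in-tool [ 0.0081 -0.0068  0.9999] turn z -5.29
```

Request:
arm_command:
  dr:
    - [0,0,-2.6]
    - [0,0,-2.6]
    - [0,0,0]
    - [0,0,0]
    - [0,0,0]
    - [0,0,0]
    - [0,0,0]
    - [0,0,0]
  offset:
    - [-0.013,-0.036,0.01]
    - [-0.013,-0.036,0.01]
    - [-0.01,-0.036,0.01]
    - [-0.01,-0.036,0.015]
    - [-0.01,-0.036,0.015]
    - [-0.01,-0.02,0.01]
    - [0,0,0]
    - [0,0,0]
  fingers: [0.5,0.5,0.5,0.5,0.5,0.5,0.5,0.5]

```text
time: 3.05
tcp_pos: [0.5342, -0.2759, 0.4204]
ee_rot: [0.268, 3.114, 0.005]
ft_force: [0.2, 0.5, 0.4]
width: 0.046
```

```bash
cat > w.py <<'E'
from h import *
b=get_image("wrist"); C=cloud(b); save(b,"w1.png")
print(world(b,320,200))
m=(C[...,0]>.35)&(C[...,0]<.68)&(C[...,1]<-.24)&(C[...,1]>-.37)&(b["z_map"]>0)
for h in (.022,.033,.043):
  n,l,st,_=cv2.connectedComponentsWithStats((m&(C[...,2]>h)&(C[...,2]<.06)).astype(np.uint8))
  for i in range(1,n):
    q=C[l==i]
    if len(q)<40: continue
    print(h,len(q),np.r_[cv2.minEnclosingCircle(q[:,:2].astype(np.float32))[0]].round(4),np.ptp(q,axis=0).round(3),q[:,2].max().round(4))
to(.595,-.316,.3,80.4)
E
python3 w.py
```

```text
[ 0.56824705 -0.27842739  0.01167824]
0.022 164 [ 0.4256 -0.2921] [0.014 0.014 0.019] 0.0413
0.022 146 [ 0.4821 -0.296 ] [0.014 0.014 0.017] 0.0399
0.022 256 [ 0.5369 -0.3058] [0.02  0.019 0.025] 0.0466
0.022 407 [ 0.5964 -0.3219] [0.024 0.024 0.031] 0.0532
0.033 73 [ 0.4262 -0.2914] [0.009 0.008 0.007] 0.0413
0.033 63 [ 0.4833 -0.2957] [0.009 0.009 0.005] 0.0399
0.033 95 [ 0.5381 -0.3056] [0.014 0.011 0.014] 0.0466
0.033 342 [ 0.5967 -0.322 ] [0.024 0.024 0.02 ] 0.0532
0.043 70 [ 0.5383 -0.3063] [0.01  0.01  0.004] 0.0466
0.043 122 [ 0.5962 -0.3222] [0.013 0.013 0.008] 0.0532
t=3.10 shift [-0.065  -0.0301  0.1214] jaw 80.20 down-in-tool [ 0.0156 -0.0046  0.9999] turn z -0.20
```

View pics/w1.png

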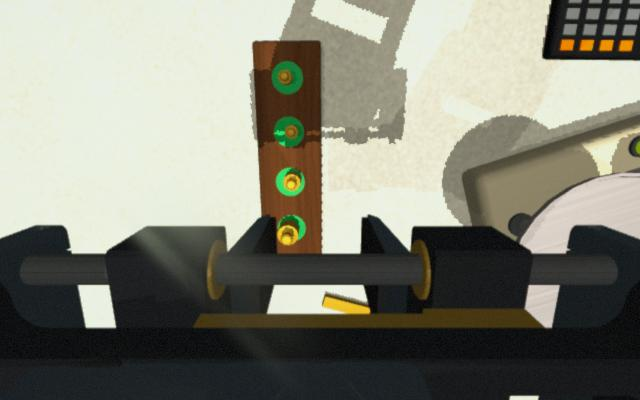

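Request:
arm_command:
  dr:
    - [0.26,0.89,0]
    - [0,0,0]
    - [0,0,0]
    - [0,0,0]
    - [0,0,0]
  offset:
    - [-0.022,-0.011,0.02]
    - [-0.022,-0.011,0.034]
    - [-0.021,-0.01,0.034]
    - [0,0,0.034]
    - [0,0,0]
  fingers: [0.5,0.5,0.5,0.5,0.5]

```text
time: 3.52
tcp_pos: [0.5971, -0.3151, 0.3014]
ee_rot: [0.261, 3.122, -0.006]
ft_force: [-1.4, 1.5, -1.2]
width: 0.046
```

```bash
python3 -c "
from h import *
to(.596,-.319,.212,80.4)"
```

```text
t=3.52 shift [ 0.0013 -0.0037  0.0894] jaw 80.44 down-in-tool [0.009  0.0032 1.    ] turn z 0.04
```

Request:
arm_command:
  dr:
    - [-0.1,0.5,0]
    - [0,0,0]
    - [0,0,0]
    - [0,0,0]
    - [0,0,0]
  offset:
    - [0.001,-0.004,0.025]
    - [0,0,0.025]
    - [0,0,0.02]
    - [0,0,0.008]
    - [0,0,0]
  fingers: [0.5,0.5,0.5,0.5,0.5]

```text
time: 3.93
tcp_pos: [0.5984, -0.3151, 0.2298]
ee_rot: [0.254, 3.127, -0.005]
ft_force: [0.5, 0.1, 0.4]
width: 0.046
```

```bash
python3 -c "
from h import *
to(.596,-.319,.212,80.4)"
```

```text
t=3.93 shift [ 0.0018 -0.0042  0.0178] jaw 80.73 down-in-tool [0.0047 0.0029 1.    ] turn z 0.33
```

Request:
arm_command:
  dr:
    - [-0.2,0.3,0]
    - [0,0,0]
    - [0,0,0]
    - [0,0,0]
    - [0,0,0]
    - [0,0,0]
    - [0,0,0]
    - [0,0,0]
  offset:
    - [0.001,-0.004,0.009]
    - [0.001,-0.002,0.009]
    - [0,0,0.001]
    - [0,0,0]
    - [0,0,0]
    - [0,0,0]
    - [0,0,0]
    - [0,0,0]
  fingers: [0.5,0.5,0.5,0.0,0.0,0.0,0.0,0.0]

```text
time: 4.6
tcp_pos: [0.5972, -0.3213, 0.2175]
ee_rot: [0.252, 3.125, -0.004]
ft_force: [-0.7, 0.6, -1.2]
width: 0.0234
```

```bash
python3 -c "
from h import *
to(.596,-.319,.212,80.4); print(sense()['width'])"
```

```text
t=4.60 shift [0.0016 0.0021 0.0054] jaw 80.79 down-in-tool [0.0065 0.0019 1.    ] turn z 0.39
0.02344164242739503
```

Request:
arm_command:
  dr:
    - [0,0,0]
    - [0,0,0]
    - [0,0,0]
  offset:
    - [0,0,0]
    - [0,0,-0.01]
    - [0,0,-0.02]
  fingers: [0,0,0]

```text
time: 4.85
tcp_pos: [0.5959, -0.3206, 0.2453]
ee_rot: [0.252, 3.13, -0.0]
ft_force: [-0.5, 0.2, -0.5]
width: 0.0233
```

Run:
```python
from h import *
b=get_image("wrist"); save(b,"w2.png",(160,130,480,370),2)
to(.6,-.1,.45,99.4); print(sense()['width'])
```

```text
t=4.90 shift [ 0.0315  0.2185 -0.2005] jaw 80.79 down-in-tool [0.006  0.0017 1.    ] turn z -18.61
0.023620049735666185
```

View pics/w2.png

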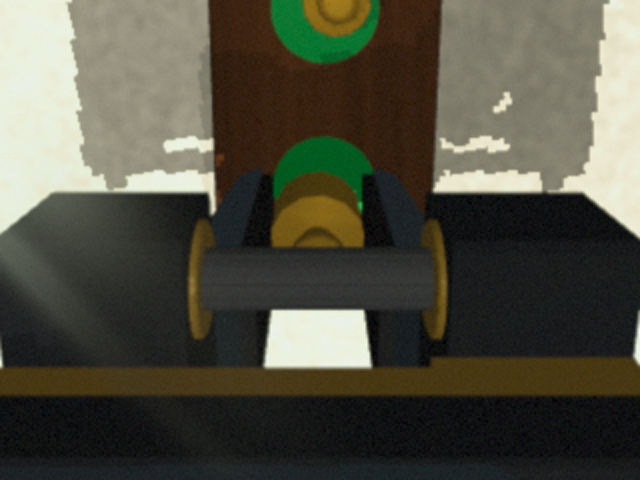

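Request:
arm_command:
  dr:
    - [0.1,0.3,-6.2]
    - [0,0,-6.2]
    - [0,0,-6.2]
    - [0,0,0]
    - [0,0,0]
  offset:
    - [0,0,-0.036]
    - [0,0,-0.038]
    - [0,0,-0.038]
    - [0,0,-0.038]
    - [0,0,-0.015]
  fingers: [0,0,0,0,0]

```text
time: 5.32
tcp_pos: [0.5959, -0.32, 0.4209]
ee_rot: [0.282, -3.125, 0.002]
ft_force: [2.4, -0.2, -0.3]
width: 0.0234
```

```bash
python3 -c "
from h import *
to(.5868,-.0873,.40,99.4)"
```

```text
t=5.32 shift [-0.0328  0.2306  0.0205] jaw 100.31 down-in-tool [-0.004  0.001  1.   ] turn z 0.91
```

Request:
arm_command:
  dr:
    - [0,0,0.4]
    - [0,0,0]
    - [0,0,0]
    - [0,0,0]
    - [0,0,0]
    - [0,0,0]
    - [0,0,0]
    - [0,0,0]
    - [0,0,0]
  offset:
    - [-0.004,0.025,0]
    - [-0.005,0.035,0]
    - [-0.005,0.036,0]
    - [-0.005,0.036,0]
    - [-0.005,0.036,0]
    - [-0.005,0.03,0.005]
    - [-0.004,0.02,0.005]
    - [0,0.005,0]
    - [0,0,0]
  fingers: [0,0,0,0,0,0,0,0,0]

```text
time: 6.07
tcp_pos: [0.5891, -0.0868, 0.4222]
ee_rot: [-0.267, 3.117, -0.016]
ft_force: [-0.2, -0.9, -1.1]
width: 0.0237
```

```bash
python3 -c "
from h import *
to(.5868,-.0873,.371,99.4);print(sense()['ft_force'])
b=get_image('top'); C=cloud(b)
k=(C[...,0]>.53)&(C[...,0]<.70)&(C[...,1]<.0)&(C[...,1]>-.14)&(C[...,2]>.1)&(C[...,2]<.19)
print(np.median(C[k],0))"
```

```text
t=6.07 shift [0.003  0.0005 0.0512] jaw 99.78 down-in-tool [0.012  0.0115 0.9999] turn z 0.38
[-0.19063261 -0.87712018 -1.07653397]
[ 0.62220407 -0.01599093  0.16639209]
```

Request:
arm_command:
  dr:
    - [-0.7,0.7,0]
    - [0,0,0]
    - [0,0,0]
    - [0,0,0]
    - [0,0,0]
  offset:
    - [0.002,0,0.02]
    - [0.001,0,0.015]
    - [0,0,0.008]
    - [0,0,0]
    - [0,0,0]
  fingers: [0,0,0,0,0]

```text
time: 6.53
tcp_pos: [0.5867, -0.0931, 0.377]
ee_rot: [0.261, -3.13, -0.002]
ft_force: [-0.5, 0.1, -0.6]
width: 0.0234
```

```bash
python3 -c "
from h import *
to(.5868,-.0873,.3705,99.4);print(sense()['ft_force'])"
```

```text
t=6.53 shift [-0.0011  0.0057  0.0065] jaw 99.54 down-in-tool [-2.0e-04 -1.3e-03  1.0e+00] turn z 0.14
[-0.53997888  0.06225952 -0.61438087]
```

Request:
arm_command:
  dr:
    - [0,0,0]
    - [0,0,0]
    - [0,0,0]
    - [0,0,0]
  offset:
    - [0,0.003,0.003]
    - [0,0.002,0.003]
    - [0,0,0.001]
    - [0,0,0]
  fingers: [0,0,0,0]

```text
time: 6.87
tcp_pos: [0.5861, -0.089, 0.3703]
ee_rot: [-0.258, 3.13, 0.002]
ft_force: [-0.2, 0.4, -0.5]
width: 0.0235
```

```bash
python3 -c "
from h import *
to(.5868,-.0873,.3695,99.4);print(sense()['ft_force'])"
```

```text
t=6.87 shift [-0.0009  0.0016  0.0008] jaw 99.44 down-in-tool [ 6.e-04 -1.e-03  1.e+00] turn z 0.04
[-0.24556943  0.3658187  -0.46117537]
```

Request:
arm_command:
  dr:
    - [0,0,0]
    - [0,0,0]
    - [0,0,0]
    - [0,0,0]
    - [0,0,0]
    - [0,0,0]
  offset:
    - [0,0,0.001]
    - [0,0,0]
    - [0,0,0]
    - [0,0,0]
    - [0,0,0]
    - [0,0,0]
  fingers: [0,0,0.28,0.28,0.35,0.45]

```text
time: 7.37
tcp_pos: [0.5866, -0.0888, 0.3706]
ee_rot: [-0.259, 3.128, 0.001]
ft_force: [-0.2, 0.1, -0.3]
width: 0.0362
```

Request:
arm_command:
  dr:
    - [0,0,0]
    - [0,0,0]
    - [0,0,0]
    - [0,0,0]
    - [0,0,0]
    - [0,0,0]
  offset:
    - [0,0,0]
    - [0,0,-0.01]
    - [0,0,-0.03]
    - [0,0,-0.03]
    - [0,0,-0.02]
    - [0,0,0]
  fingers: [0.45,0.45,0.45,0.45,0.45,0.45]

```text
time: 7.87
tcp_pos: [0.5861, -0.0888, 0.4657]
ee_rot: [0.259, -3.131, -0.002]
ft_force: [0.5, 0.5, -0.3]
width: 0.0412
```

```bash
cat > bal.py <<'E'
from h import *
import sys
b=get_image('top'); C=cloud(b)
a=np.array([.6184,-.0638]); s=np.array([.5774,.184])
for nm,c in (("w",a),("s",s)):
    k=(np.hypot(C[...,0]-c[0],C[...,1]-c[1])<.055)&(C[...,2]>.1)&(C[...,2]<.19)
    print(nm,k.sum(),np.percentile(C[k][:,2],[5,25,50,75,99]).round(4))
n=sys.argv[1]
if n!="-":
    q=get_image("scene"); save(q,n,(220,120,440,270),3.5)
to(.538,-.306,.42,80.4); print(sense()['width'])
E
python3 bal.py s3.png
```

```text
w 4 [0.1608 0.161  0.1623 0.164  0.1653]
s 1230 [0.1139 0.1167 0.1189 0.137  0.1549]
t=7.97 shift [ 0.0825 -0.2066  0.042 ] jaw 99.48 down-in-tool [-0.003  -0.0023  1.    ] turn z 19.08
0.04099256941866238
```

View pics/s3.png

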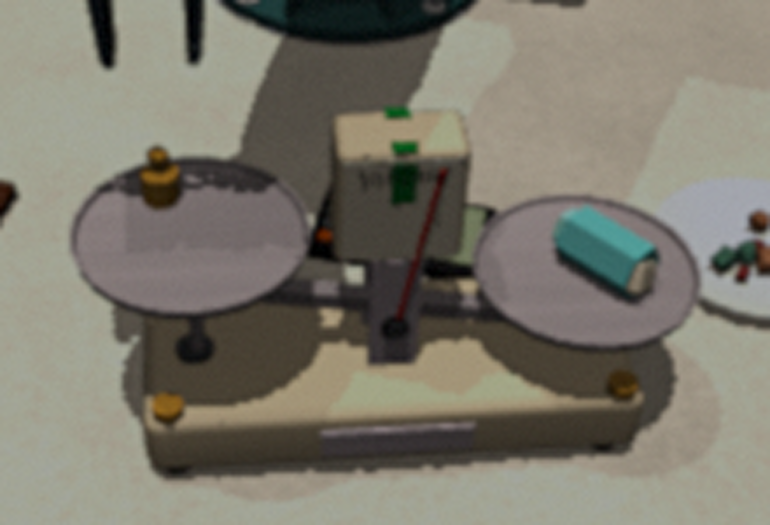

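Request:
arm_command:
  dr:
    - [0,0,0]
    - [0,0,0]
    - [0,0,0]
    - [0,0,0]
    - [0,0,6.3]
    - [0,0,6.3]
    - [0,0,6.3]
    - [0,0,0]
    - [0,0,0]
  offset:
    - [0.015,-0.036,0]
    - [0.015,-0.036,0]
    - [0.015,-0.036,0]
    - [0.015,-0.036,0]
    - [0.015,-0.036,0.015]
    - [0,0,0.02]
    - [0,0,0.02]
    - [0,0,0]
    - [0,0,0]
  fingers: [0.45,0.45,0.45,0.45,0.45,0.45,0.45,0.45,0.45]

```text
time: 8.72
tcp_pos: [0.5366, -0.2843, 0.3982]
ee_rot: [-0.27, -3.117, -0.008]
ft_force: [1.0, 0.8, 0.5]
width: 0.041
```

```bash
python3 bal.py s4.png
```

```text
w 1277 [0.1583 0.1606 0.1622 0.1639 0.1862]
s 1221 [0.1139 0.1167 0.1188 0.1383 0.1547]
t=8.82 shift [-0.0046 -0.0215 -0.0211] jaw 80.15 down-in-tool [-0.0119 -0.0038  0.9999] turn z -0.25
0.041071025902546486
```

View pics/s4.png

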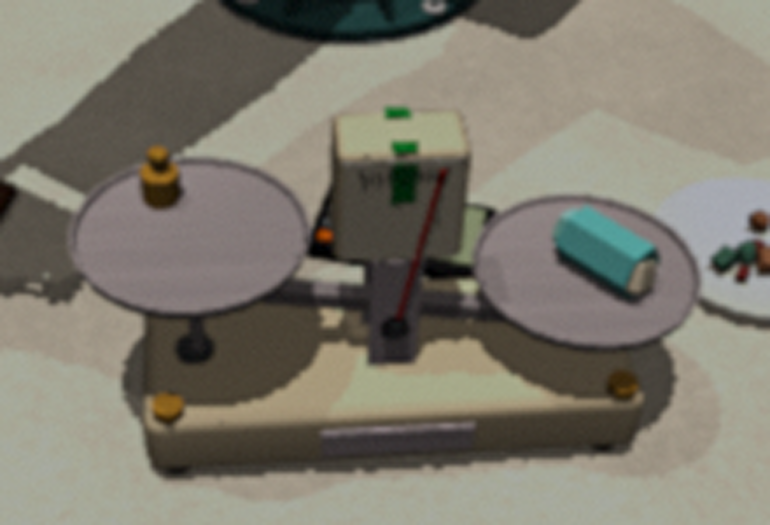

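Request:
arm_command:
  dr:
    - [0.2,-0.7,-0.2]
    - [0,0,0]
    - [0,0,0]
    - [0,0,0]
    - [0,0,0]
    - [0,0,0]
    - [0,0,0]
  offset:
    - [-0.003,-0.012,0.01]
    - [0,-0.009,0.03]
    - [0,0,0.038]
    - [0,0,0.038]
    - [0,0,0.025]
    - [0,0,0]
    - [0,0,0]
  fingers: [0.45,0.45,0.45,0.45,0.45,0.45,0.45]

```text
time: 9.4
tcp_pos: [0.5421, -0.3044, 0.2634]
ee_rot: [0.223, 3.119, -0.01]
ft_force: [0.9, 0.0, 0.7]
width: 0.0409
```

```bash
python3 -c "
from h import *
to(.537,-.304,.211,80.4)"
```

```text
t=9.40 shift [ 0.0059 -0.      0.0524] jaw 81.82 down-in-tool [0.0149 0.0055 0.9999] turn z 1.42
```

Request:
arm_command:
  dr:
    - [-0.3,0.85,1]
    - [0,0,0]
    - [0,0,0]
    - [0,0,0]
    - [0,0,0]
  offset:
    - [0.005,0,0.015]
    - [0.001,0,0.018]
    - [0,0,0.012]
    - [0,0,0]
    - [0,0,0]
  fingers: [0.45,0.45,0.45,0.45,0.45]

```text
time: 9.82
tcp_pos: [0.5386, -0.3039, 0.2233]
ee_rot: [0.248, 3.126, -0.005]
ft_force: [-0.1, -0.6, 0.2]
width: 0.041
```

```bash
python3 -c "
from h import *
to(.537,-.304,.211,80.4)"
```

```text
t=9.82 shift [ 0.0017 -0.0003  0.0123] jaw 80.94 down-in-tool [0.0061 0.0029 1.    ] turn z 0.54
```

Request:
arm_command:
  dr:
    - [-0.15,0.35,0]
    - [0,0,0]
    - [0,0,0]
    - [0,0,0]
  offset:
    - [0.001,0,0.006]
    - [0.001,0,0.006]
    - [0,0,0.002]
    - [0,0,0]
  fingers: [0.45,0.45,0.45,0.45]

```text
time: 10.15
tcp_pos: [0.5374, -0.3041, 0.2108]
ee_rot: [0.248, 3.13, -0.002]
ft_force: [-0.5, 0.7, 0.1]
width: 0.0414
```

Request:
arm_command:
  dr:
    - [0,0,0]
    - [0,0,0]
    - [0,0,0]
    - [0,0,0]
    - [0,0,0]
    - [0,0,0]
  offset:
    - [0,0,0]
    - [0,0,0]
    - [0,0,0]
    - [0,0,0]
    - [0,0,0]
    - [0,0,0]
  fingers: [0,0,0,0,0,0]

```text
time: 10.65
tcp_pos: [0.5376, -0.3043, 0.2115]
ee_rot: [0.248, 3.129, -0.003]
ft_force: [-0.1, 0.6, -0.6]
width: 0.0186
```

```bash
python3 -c "
from h import *
to(.537,-.304,.42,99.4);print(sense()['width'],sense()['tcp_pos'])"
```

```text
t=10.65 shift [-0.000e+00 -1.000e-04 -2.085e-01] jaw 80.94 down-in-tool [0.0032 0.0016 1.    ] turn z -18.46
0.0185741052233063 [ 0.53759499 -0.30430624  0.21149633]
```

Request:
arm_command:
  dr:
    - [0,0,0]
    - [0,0,-6]
    - [0,0,-6]
    - [0,0,-6]
    - [0,0,0]
    - [0,0,0]
    - [0,0,0]
  offset:
    - [0,0,-0.02]
    - [0,0,-0.036]
    - [0,0,-0.038]
    - [0,0,-0.038]
    - [0,0,-0.038]
    - [0,0,-0.03]
    - [0,0,0]
  fingers: [0,0,0,0,0,0,0]

```text
time: 11.23
tcp_pos: [0.5362, -0.3034, 0.4181]
ee_rot: [0.27, -3.128, -0.002]
ft_force: [1.5, -0.8, 0.8]
width: 0.0186
```

```bash
python3 -c "
from h import *
to(.6265,-.0827,.42,99.4)"
```

```text
t=11.23 shift [-0.1268  0.202  -0.0018] jaw 99.86 down-in-tool [-0.0022 -0.0017  1.    ] turn z 0.46
```

Request:
arm_command:
  dr:
    - [0,0,0.4]
    - [0,0,0]
    - [0,0,0]
    - [0,0,0]
    - [0,0,0]
    - [0,0,0]
    - [0,0,0]
    - [0,0,0]
    - [0,0,0]
  offset:
    - [-0.015,0.02,-0.01]
    - [-0.021,0.033,0]
    - [-0.021,0.033,0]
    - [-0.021,0.033,0]
    - [-0.021,0.033,0]
    - [-0.021,0.033,0]
    - [-0.01,0.017,0]
    - [0,0,0]
    - [0,0,0]
  fingers: [0,0,0,0,0,0,0,0,0]

```text
time: 11.98
tcp_pos: [0.6343, -0.0733, 0.4299]
ee_rot: [-0.253, 3.129, -0.003]
ft_force: [-0.0, -0.4, 0.5]
width: 0.0186
```

```bash
python3 -c "
from h import *
to(.6265,-.0827,.3595,99.4)"
```

```text
t=11.98 shift [ 0.0094 -0.0079  0.0704] jaw 99.23 down-in-tool [0.0026 0.002  1.    ] turn z -0.17
```

Request:
arm_command:
  dr:
    - [-0.1,0.1,0]
    - [0,0,0]
    - [0,0,0]
    - [0,0,0]
    - [0,0,0]
    - [0,0,0]
  offset:
    - [0.006,-0.005,0.01]
    - [0.003,-0.003,0.02]
    - [0,0,0.025]
    - [0,0,0.01]
    - [0,0,0]
    - [0,0,0]
  fingers: [0,0,0,0,0,0]

```text
time: 12.48
tcp_pos: [0.6231, -0.089, 0.3599]
ee_rot: [0.247, -3.131, 0.0]
ft_force: [0.9, -0.3, -0.0]
width: 0.0188
```

```bash
python3 -c "
from h import *
to(.6265,-.0827,.3595,99.4);print(sense()['ft_force'])"
```

```text
t=12.48 shift [-0.0043  0.0057  0.0004] jaw 99.00 down-in-tool [-1.2e-03 -1.0e-04  1.0e+00] turn z -0.40
[ 0.852581   -0.29341236 -0.04375049]
```

Request:
arm_command:
  dr:
    - [0,0,0]
    - [0,0,0]
    - [0,0,0]
    - [0,0,0]
    - [0,0,0]
    - [0,0,0]
    - [0,0,0]
  offset:
    - [0,0,0.002]
    - [0,0,0]
    - [0,0,0]
    - [0,0,0]
    - [0,0,0]
    - [0,0,0]
    - [0,0,0]
  fingers: [0,0,0.23,0.23,0.28,0.35,0.4]

```text
time: 13.07
tcp_pos: [0.6239, -0.0903, 0.3621]
ee_rot: [-0.245, 3.128, -0.002]
ft_force: [-0.1, -1.0, -0.3]
width: 0.0352
```

Request:
arm_command:
  dr:
    - [0,0,0]
    - [0,0,0]
    - [0,0,0]
    - [0,0,0]
    - [0,0,0]
    - [0,0,0]
  offset:
    - [0,0,0]
    - [0,0,-0.01]
    - [0,0,-0.03]
    - [0,0,-0.03]
    - [0,0,-0.02]
    - [0,0,0]
  fingers: [0.4,0.4,0.4,0.4,0.4,0.4]

```text
time: 13.57
tcp_pos: [0.6232, -0.0899, 0.4572]
ee_rot: [-0.246, 3.131, -0.001]
ft_force: [1.3, -0.3, 0.5]
width: 0.0366
```

Request:
arm_command:
  dr:
    - [0,0,0]
    - [0,0,0]
    - [0,0,0]
    - [0,0,0]
    - [0,0,0]
    - [0,0,0]
    - [0,0,0]
    - [0,0,0]
    - [0,0,0]
  offset:
    - [0.015,-0.036,0]
    - [0.015,-0.036,0]
    - [0.015,-0.036,0]
    - [0.015,-0.036,0]
    - [0.015,-0.036,0]
    - [0,0,0]
    - [0,0,0]
    - [0,0,0]
    - [0,0,0]
  fingers: [0.4,0.4,0.4,0.4,0.4,0.4,0.4,0.4,0.4]

```text
time: 14.32
tcp_pos: [0.575, -0.2855, 0.4605]
ee_rot: [-0.251, 3.126, -0.003]
ft_force: [0.7, 0.9, -0.8]
width: 0.0366
```

```bash
python3 bal.py s5.png
```

```text
w 1242 [0.1324 0.1349 0.1366 0.1385 0.1723]
s 1276 [0.1401 0.1427 0.1447 0.1637 0.1809]
t=14.42 shift [ 0.0403 -0.0146  0.0404] jaw 99.23 down-in-tool [0.0056 0.0025 1.    ] turn z 18.83
0.03659093268316986
```

View pics/s5.png

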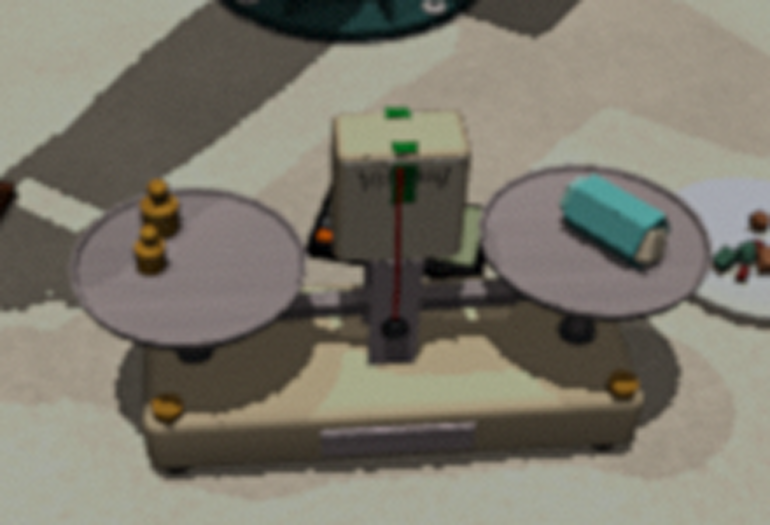

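Request:
arm_command:
  dr:
    - [0,0,0]
    - [0,0,0]
    - [0,0,0]
    - [0,0,0]
    - [0,0,0]
    - [0,0,0]
    - [0,0,0]
    - [0,0,0]
    - [0,0,0]
    - [0,0,0]
  offset:
    - [0,0,-0.02]
    - [0,-0.02,0]
    - [0,0,0]
    - [0,0,0]
    - [0,0,0]
    - [0,0,0]
    - [0,0,0]
    - [0,0,0]
    - [0,0,0]
    - [0,0,0]
  fingers: [0.4,0.4,0.4,0.4,0.4,0.4,0.4,0.4,0.4,0.4]

```text
time: 15.25
tcp_pos: [0.5799, -0.2993, 0.4794]
ee_rot: [-0.264, 3.127, 0.0]
ft_force: [0.6, -0.2, 0.3]
width: 0.0365
```

```bash
python3 bal.py -; python3 w.py; python3 -c "
from h import *
a=get_image('scene');save(a,'s6.png',(120,60,520,300),2)"
```

```text
w 1241 [0.1323 0.135  0.1367 0.1387 0.1729]
s 1281 [0.14   0.1426 0.1448 0.164  0.1809]
t=15.30 shift [0.0427 0.0004 0.0592] jaw 99.66 down-in-tool [3.3e-03 2.0e-04 1.0e+00] turn z 19.26
0.03647025951913353
[ 0.62130631 -0.29059569  0.01532039]
0.022 136 [ 0.4251 -0.2921] [0.014 0.014 0.017] 0.041
0.022 120 [ 0.4818 -0.296 ] [0.014 0.014 0.016] 0.0402
0.033 58 [ 0.4258 -0.2921] [0.009 0.009 0.007] 0.041
0.033 49 [ 0.4817 -0.2962] [0.009 0.008 0.005] 0.0402
t=15.35 shift [-0.0115 -0.0189  0.1794] jaw 99.65 down-in-tool [3.3e-03 2.0e-04 1.0e+00] turn z 19.25
```

View pics/s6.png

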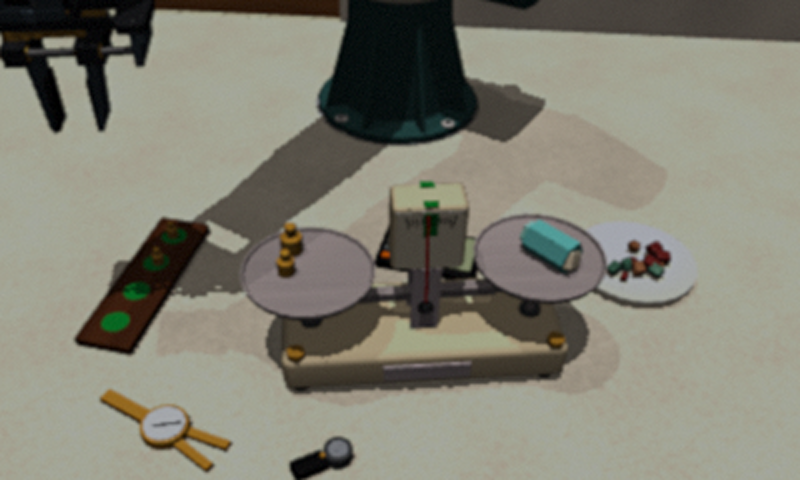

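Both weights stand upright on the pan at (290,240) and (286,263). The pointer rests in the green band near (428,222), the two 20 g weights have not moved on the board, and the crystal and the other things are undisturbed. The arm is clear of everything.

```bash
python3 -c "
from station import *
finish_job()"
```

```text
the job is handed in; nothing more can be done
```

The beam is level within the green band. I set the 100 g and 50 g weights upright on the empty pan and left both 20 g weights standing on the board. I handed the job in at about 15.4 s.

- **Why 150 g:** with the 100 g weight alone, the pan sat about 162 mm above the desk. That is about 43 g short, so the crystal is roughly 142–143 g. Both 140 g and 150 g would be in the band, and 150 g needed only one more weight.
- **Final balance:** two readings about 0.9 s apart gave the same pan height, 137 mm against 140 mm when level. That is about 6–7 g heavy on the weights' side, inside the 15 g band. The last picture shows the red pointer in the green.
- **Rest of the scene:** the two 20 g weights measured where they stood before, to within about 1 mm. I only checked by eye that the crystal, plate, gauge and loupe look undisturbed. The calculator is mostly hidden behind the balance in the last picture, so I did not check it afterwards.
- **Disagreements:** the top and wrist cameras differed by up to 5 mm on the weights' y positions, so I aimed between them, and both grasps held. The gripper read about 1.5 mm under the stated body widths.

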